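# Pin the mould press and start its screw

## Robot

A 7-joint arm with a two-finger parallel gripper is mounted at the origin on the work surface. World frame = base frame: x ahead of the robot, y to its left, z up, the work surface at z = 0. Lengths are in m, angles in rad, forces in N, time in s.
With the tool pointing down it reaches from about 0.35 to 0.9 m from the base axis. Payload 19.9 kg.
Tool frame: the origin (TCP) lies between the finger pads; the fingertips stand 19 mm ahead of it and the grasp point (between the pads) is the TCP; z points along the fingers, y is the direction in which the jaws open and shut (so a half turn about z gives the same grasp; the last joint's range is limited). The gripper opens to 94 mm and grips with 3 to 60 N. Pads are 16 mm wide; open, the fingers measure 119 mm over their backs; the gripper's body (75 mm by 177 mm) begins 78 mm behind the grasp point.
Start: joints at [1.085, 0.417, -0.01, 1.614, 0.005, 1.111, -0.053], TCP at [0.269, -0.564, 0.224] pointing down, gripper open.
Joint ranges: [-2.81, 2.81], [-0.39, 2.02], [-1.27, 1.25], [0.06, 2.57], [-1.19, 4.33], [0.19, 2], [-2.82, 2.82]. Speed limits (rad/s): [1.89, 1.89, 2.39, 2.39, 3.01, 3.01, 3.01].

## Interface

Orientations are given as a 3x3 rotation matrix whose columns are the frame's x, y, z axes.
In Python, from rig import robot gives the robot as it stands. Calls block until the motion is done:
- robot.move_ptp(position, orientation): joint-space move of the TCP to a pose.
- robot.move_linear(position, velocity=0.15, frame=None, threshold=None): straight line of the TCP; frame=None keeps the orientation; velocity is the mean speed in m/s. With threshold (N) it stops when the force on the tool has changed by that much, and returns True; else False.
- robot.goto_joints(angles): joint-space move.
- robot.gripper_to(opening): finger opening in m; the grip force is fixed at half the most; returns when the fingers have stopped.
- robot.pause(seconds).
- robot.ik(position, orientation): joint angles nearest the present ones, or None.
- robot.get_state(): the state.
- robot.grab_frame(name): name is "side" or "top" or "wrist"; returns the picture (400x640x3 uint8, red, green, blue); there is no depth.
- robot.camera_info(name): a dict with "fx", "fy", "cx", "cy" (pixels), "rvec" (rotation vector, rad) and "tvec" (3), from world to camera coordinates, as OpenCV has them. Camera axes: x right, y down, z forward; pixel columns grow to the right and rows downward; lengths in m; the calibration is good to about 2 mm. The wrist camera is an equidistant fisheye: a pixel r from the principal point sees the ray r / f radians off the axis. A picture is of the moment at which its call begins: read the wrist's pose just before it. camera_info takes no time and is no camera call; for the wrist camera it gives the pose at the moment of the call.
A pose or a line that the arm cannot do raises robot.PlanningError and nothing moves.
- robot.sign_off(): hands the job in, once; it reports no verdict.
The state is a dict: "time": time; "qpos": joint angles; "joint_vel": joint speeds; "effort": joint torques, N m; "ee_pos": TCP position; "tool_rot": TCP orientation; "force": force on the tool from outside, world axes, zero at the start; "moment": the same for the moment, N m; "opening": finger opening in m.
Only numpy, scipy, OpenCV 4.12 (cv2) and the standard library are available. Lean on these libraries where they do the work, as an engineer would, in place of code of your own. Each camera call takes 0.05 s, during which the arm holds its last target.

## Task

Take the loose lock pin out of its wooden rest and drop it fully home through the hole in the end of the mould press's cross bar into the lug below. Then grip the press screw by the revolving handle of its crank and turn it backward (anticlockwise seen from above) until it drops into its thread, and from there wind it forward one full turn; never wind it forward before it has dropped, or it will cross-thread. Finish still gripping the crank handle, so that the started screw stays where it is, and do not disturb the jar, the tin or the model vehicle.

Things in the scene. Friction and masses are not known exactly. Their poses are not given: they have to be found in the camera images.
- pin_grip (a point): Loose steel lock pin, upright, 90 g: shank 10 mm diameter, 40 mm long, chamfered foot; above it a round head 18 mm diameter, 40 mm tall. The point is on its axis in the head, 26 mm above the head's underside, 14 mm below its top, 66 mm above the foot. z up the axis. It starts standing in a wooden rest 70 x 70 x 45 mm, head on the rest's top: lift 45 mm to clear.
- pin_hole (a point): Mouth centre of the pin hole (12 mm wide, chamfered) in the top face of the free end (50 x 50 mm, 12 mm thick) of the press's cross bar, 112 mm above the bench. 4 mm below it the base's lug has the same hole, 14 mm deep. z up; the bar runs along y, the hole lies 135 mm from the screw axis towards +y. Pin home: its head sits on this face (pin_grip 26 mm above this point).
- screw_axis (a point): Fixed point on the vertical axis of the press screw, at the top of the threaded boss in the middle of the cross bar, 136 mm above the bench. z up, y along the cross bar. The crank's post above it rises to 242 mm above the bench and stands up to 54 mm out from the axis. The press (base 130 x 340 mm, long side along y) is fixed to the bench.
- grip: Wooden handle sleeve of the crank: upright, 18 mm diameter, 44 mm tall, 45 mm from the screw axis. Origin on its axis, 30 mm above its lower end, the height to grip; crank arm's top 32 mm below, post with 14 mm cap up to 38 mm above. It spins freely on its post (gripper need not turn) and slides 20 mm up it, so the screw sinks by its own weight while the handle is held level. Turning takes 1 to 2 N.
- screw_turn (a joint): Turn of the screw, rad, growing clockwise seen from above (forward, winding in). Starts at 0.8 to 2.2 with the screw resting on top of the boss's thread. Turned backward it drops when the value has come down to about 0.1; a hard stop follows at -0.3. Forward stop at 7.6.
- screw_sink (a joint): How far the screw has sunk in m: 0 while it only rests on top of the thread, about 0.007 when it has dropped, then another 0.007 for every full turn forward (0.014 after one turn).
- jar_mid (a point): Bystander: glass jar with white lid, 68 mm diameter, 85 mm tall; the point is half-way up.
- tin_mid (a point): Bystander: low metal tin, 76 mm diameter, 60 mm tall; the point is half-way up.
- model_mid (a point): Bystander: small olive model vehicle, 120 x 82 x 57 mm; the point is 30 mm above the bench, amid it.

How it is judged:
On the way, in this order (a step that is already met when the one before it is completed fails the run):
1. the lock pin is fully home in the cross bar and the lug (horizontal distance between pin_grip and pin_hole below 0.005 m and z of pin_grip in the frame of pin_hole below 0.029 m), for 0.2 s.
2. the screw has been turned backward until it dropped into its thread (value of joint screw_turn below 0.35 rad and value of joint screw_sink above 0.005 m), for 0.1 s.
At the end, for the whole second after the job is handed in: The pin is home (head within 3 mm of sitting on the cross bar, within 5 mm of the hole's axis); the screw has dropped and been wound forward one turn (turn value 5.4 to 6.9 rad, sunk more than 11.5 mm), is at rest, and the fingers still grip the crank handle with more than 3 N (all of step 1 and value of joint screw_turn between 5.4 and 6.9 rad and value of joint screw_sink above 0.0115 m and velocity of joint screw_turn between -0.1 and 0.1 rad/s and contact force between the fingers and grip above 3 N); the arm keeps its last pose, push and grip.
It fails at once if the screw was wound forward before it had dropped into its thread (cross-threaded) (value of joint screw_turn above 2.6 rad and value of joint screw_sink below 0.003 m).
It fails at once if the jar was disturbed (distance of jar_mid from where it was at the start of the episode above 0.03 m or angle between jar_mid's own z axis and vertical above 0.5 rad).
It fails at once if the tin was disturbed (distance of tin_mid from where it was at the start of the episode above 0.03 m or angle between tin_mid's own z axis and vertical above 0.5 rad).
It fails at once if the model vehicle was disturbed (distance of model_mid from where it was at the start of the episode above 0.03 m or angle between model_mid's own z axis and vertical above 0.5 rad).
It also fails if it takes over 67 s, if anything falls off the work surface, if the arm or the gripper's body presses on something with over 40 N, if the wrist force passes 120 N, or if a joint passes its speed limit or range.

## Working session

There is one attempt and no reset: what is moved stays moved. The work goes in short steps, each a Python script; the robot and the scene stay as the last script left them, time stands still between calls to the robot, and variables do not carry over. Pictures are saved under pics/ and viewed, and the job is handed in when it is done.

```bash
mkdir -p pics; ls; python3 - <<'E'
from rig import robot
import cv2
for n in ["side","top","wrist"]:
    i=robot.camera_info(n); print(n,i)
    f=robot.grab_frame(n); cv2.imwrite(f"pics/{n}0.png",f[:,:,::-1])
s=robot.get_state();print(s)
E
```

```text
pics
side {'fx': 504.45981653931113, 'fy': 504.45981653931113, 'cx': 318.2084366088535, 'cy': 196.0557450619862, 'rvec': array([ 2.30332548, -0.89243932,  0.31988478]), 'tvec': array([-0.48676846,  0.40174912,  0.87398091])}
top {'fx': 500.2334588060265, 'fy': 500.2334588060265, 'cx': 322.63342688730467, 'cy': 191.97588306350406, 'rvec': array([ 2.17470411, -2.16267451,  0.1151865 ]), 'tvec': array([-0.04543591,  0.62428972,  1.1738439 ])}
wrist {'fx': 309.70691628693146, 'fy': 309.70691628693146, 'cx': 312.44267169739084, 'cy': 197.92674248450103, 'rvec': array([-2.44431166,  1.54238714,  0.22544075]), 'tvec': array([-0.62341688, -0.0304447 ,  0.39297164])}
{'time': 0.15, 'qpos': array([ 1.08449208,  0.41784852, -0.01028076,  1.61402307,  0.00468874,
        1.11066987, -0.0530232 ]), 'joint_vel': array([ 0.00108478, -0.00096281, -0.00041884, -0.00138742,  0.00056242,
       -0.00104588,  0.0018335 ]), 'effort': array([ 1.88897429e-03, -8.51537275e+01,  6.39687572e-01, -4.26135957e+01,
       -4.88249457e-02,  1.71914842e-02,  9.60696730e-05]), 'ee_pos': array([ 0.26879853, -0.56395665,  0.22396718]), 'tool_rot': array([[ 9.02712499e-01,  4.30244032e-01, -4.65641533e-04],
       [ 4.30244277e-01, -9.02712148e-01,  7.99590514e-04],
       [-7.63212224e-05, -9.22139956e-04, -9.99999572e-01]]), 'force': array([ 0.22103099, -0.04235633,  0.00274849]), 'moment': array([-0.08222903,  0.07051331,  0.00218378]), 'opening': 0.09425477274517385}
```

View pics/side0.png

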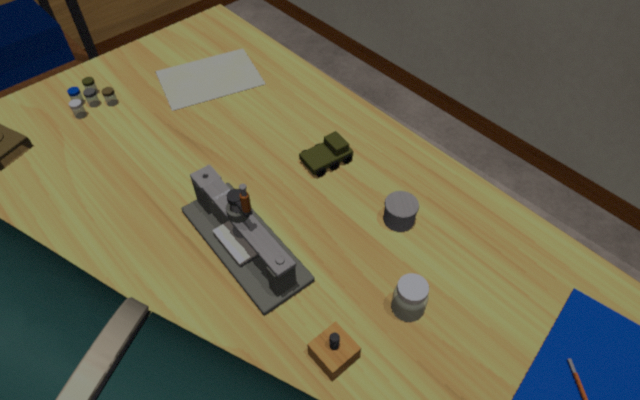

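View pics/top0.png

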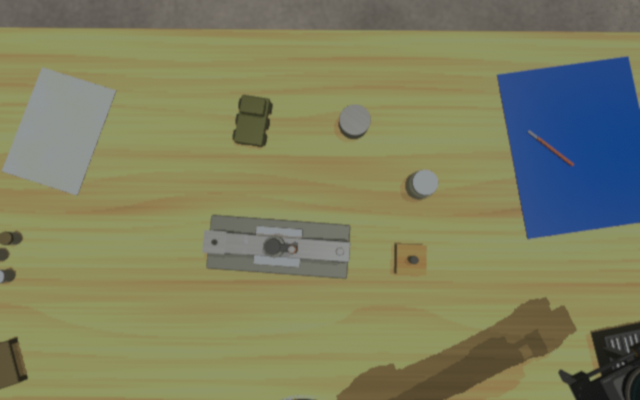

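View pics/wrist0.png

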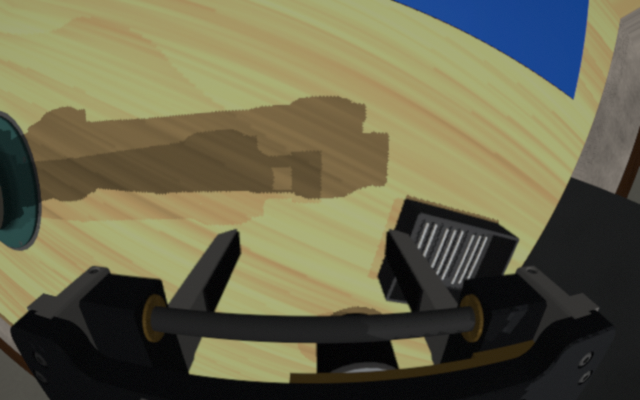

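Side view: the press is centred near (243,240), the rest with the pin at (334,345), the jar at (410,297), the tin at (400,210) and the vehicle at (327,153). Top view: the hole is at (214,242), the crank near (280,247) and the pin at (413,259).

```bash
python3 - <<'E'
import cv2,numpy as np
t=cv2.imread('pics/top0.png');s=cv2.imread('pics/side0.png')
def cr(im,x,y,w,h,k,n): cv2.imwrite(n,cv2.resize(cv2.convertScaleAbs(im[y:y+h,x:x+w],alpha=1.6),None,fx=k,fy=k,interpolation=cv2.INTER_CUBIC))
cr(t,195,205,160,80,5,'pics/t_press.png')
cr(t,385,230,60,50,10,'pics/t_pin.png')
cr(s,180,160,140,150,4,'pics/s_press.png')
cr(s,300,315,70,65,8,'pics/s_pin.png')
E
```

```text
(no output)
```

View pics/t_press.png

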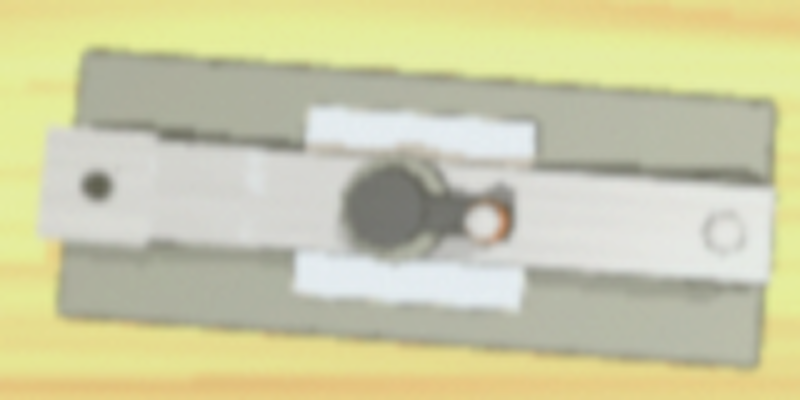

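View pics/t_pin.png

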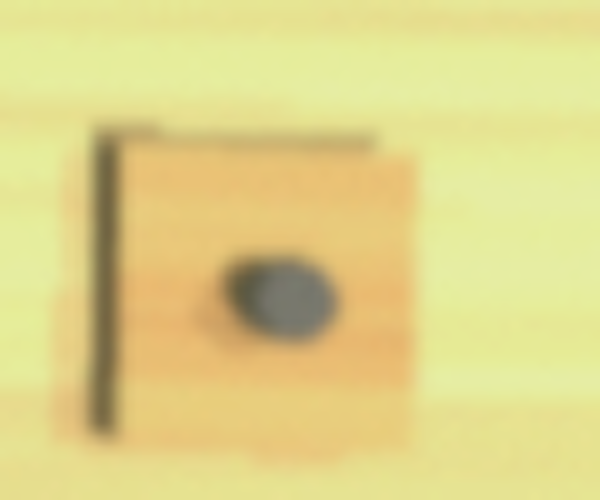

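View pics/s_press.png

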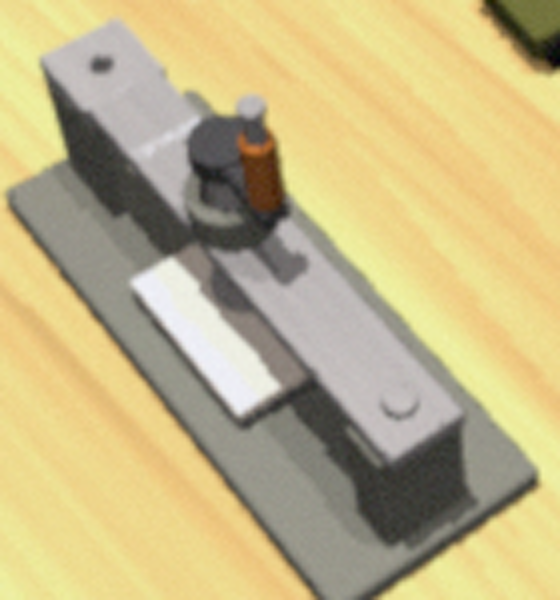

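View pics/s_pin.png

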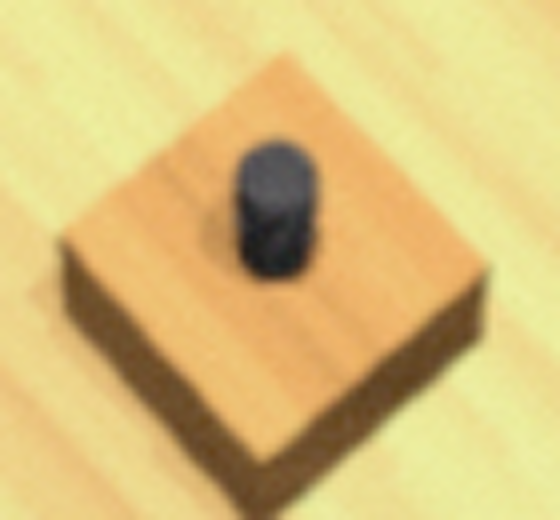

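```bash
cat > h.py <<'E'
from rig import robot
import cv2,numpy as np
from scipy.optimize import least_squares
def ray(n,u,v,info=None):
    i=info or robot.camera_info(n)
    R=cv2.Rodrigues(np.array(i['rvec']))[0];t=np.array(i['tvec'])
    x=(u-i['cx'])/i['fx'];y=(v-i['cy'])/i['fy']
    if n=='wrist':
        th=np.hypot(x,y);d=np.array([x/th*np.sin(th),y/th*np.sin(th),np.cos(th)]) if th>0 else np.array([0,0,1.])
    else: d=np.array([x,y,1.])
    d=R.T@d;return -R.T@t,d/np.linalg.norm(d)
def atz(n,u,v,z,info=None):
    o,d=ray(n,u,v,info);return o+d*(z-o[2])/d[2]
def proj(n,p,i):
    R=cv2.Rodrigues(np.array(i['rvec']))[0];c=R@np.array(p)+np.array(i['tvec'])
    if n=='wrist':
        r=np.hypot(c[0],c[1]);th=np.arctan2(r,c[2]);x,y=c[0]/r*th,c[1]/r*th
    else: x,y=c[0]/c[2],c[1]/c[2]
    return np.array([x*i['fx']+i['cx'],y*i['fy']+i['cy']])
def down(psi):
    # jaw axis (tool y) at angle psi in world; z down
    y=np.array([np.cos(psi),np.sin(psi),0]);z=np.array([0,0,-1.]);x=np.cross(y,z)
    return np.column_stack([x,y,z])
E
python3 - <<'E'
from h import *
for nm,a,b,z in [('hole',(214,241.6),(204.9,175.6),.112),('bolt',(339.4,251.0),(279.9,260.3),.112),('pin',(414.05,259.45),(334.4,335.8),.085),('cap',(291.4,249),(242.4,185.6),.242),('knob',(272.2,245.6),(234.4,193.5),.2)]:
    o1,d1=ray('top',*a);o2,d2=ray('side',*b)
    A=np.column_stack([d1,-d2]);s=np.linalg.lstsq(A,o2-o1,rcond=None)[0]
    print(nm,atz('top',*a,z),atz('side',*b,z),'tri',(o1+s[0]*d1+o2+s[1]*d2)/2)
for nm,a,z in [('jar',(425,184),.085),('tin',(355,121),.06),('veh',(253,121),.05)]: print(nm,atz('top',*a,z))
for j in [(.6,.1),]: pass
print(robot.get_state()['tool_rot'])
E
```

```text
hole [0.50368346 0.19959195 0.112     ] [0.5057678  0.19971494 0.112     ] tri [0.50442758 0.19879821 0.11361524]
bolt [ 0.48439269 -0.07987139  0.112     ] [ 0.48782924 -0.0792936   0.112     ] tri [ 0.48550607 -0.08045083  0.11543754]
pin [ 0.46586532 -0.25072961  0.085     ] [ 0.46861223 -0.25115852  0.085     ] tri [ 0.46692281 -0.25110217  0.08698142]
cap [0.48947616 0.01918331 0.242     ] [0.491741   0.01899534 0.242     ] tri [0.49034868 0.01857435 0.2432534 ]
knob [0.49579366 0.0611717  0.2       ] [0.48709196 0.04621674 0.2       ] tri [0.49584604 0.06323812 0.17819566]
jar [ 0.63892522 -0.27839981  0.085     ]
tin [ 0.79285262 -0.11844315  0.06      ]
veh [0.79389096 0.12694479 0.05      ]
[[ 9.02712499e-01  4.30244032e-01 -4.65641533e-04]
 [ 4.30244277e-01 -9.02712148e-01  7.99590514e-04]
 [-7.63212224e-05 -9.22139956e-04 -9.99999572e-01]]
```

```bash
python3 - <<'E'
from h import *
print(robot.ik([.4675,-.251,.19],down(0)),robot.ik([.4675,-.251,.19],down(-.25)),robot.ik([.505,.199,.25],down(0)),robot.ik([.45,.02,.204],down(0)))
t=robot.get_state()['time']
robot.move_ptp([.4675,-.251,.19],down(0))
s=robot.get_state();print(s['time']-t,s['ee_pos'],s['tool_rot'])
i=robot.camera_info('wrist');f=robot.grab_frame('wrist');cv2.imwrite('pics/w1.png',f[:,:,::-1])
np.save('w1.npy',i,allow_pickle=True)
print(i, proj('wrist',[.4675,-.251,.085],i),proj('wrist',[.4675,-.251,.045],i))
E
```

```text
[ 0.75146151  0.30982411 -0.37769752  1.87368259  0.13553487  0.98294388
  0.31470574] [ 0.71379387  0.30513242 -0.33226809  1.87492105  0.11822658  0.98053155
  0.07982365] [ 0.34603797  0.39256851 -0.97744905  1.76654492  0.35157073  1.17067955
 -0.73614004] [ 0.49406376  0.17178206 -0.66155507  2.03309891  0.12711347  0.97621226
 -0.2317855 ]
1.3917000000000002 [ 0.4670128  -0.25254812  0.19000521] [[ 3.34058844e-03  9.99994412e-01 -1.27911842e-04]
 [ 9.99994353e-01 -3.34063513e-03 -3.66545576e-04]
 [-3.66970835e-04 -1.26686642e-04 -9.99999925e-01]]
{'fx': 309.70691628693146, 'fy': 309.70691628693146, 'cx': 312.44267169739084, 'cy': 197.92674248450103, 'rvec': array([-2.85419324e+00,  4.54381432e-03,  2.47428430e-03]), 'tvec': array([-0.46678519, -0.26021249,  0.28932276])} [314.05854041 201.5394017 ] [313.91116511 190.00165995]
```

View pics/w1.png

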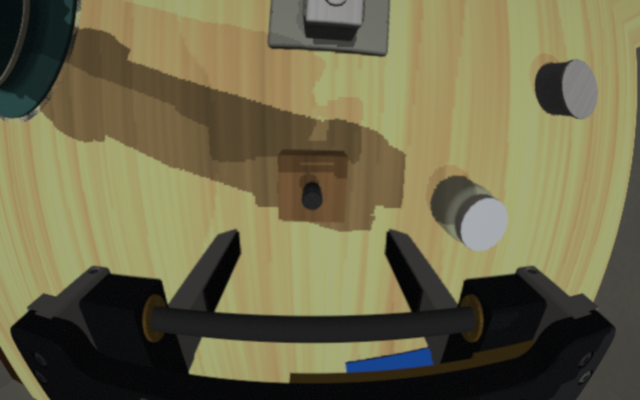

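```bash
python3 - <<'E'
import cv2
t=cv2.imread('pics/w1.png')
c=t[140:230,270:360];cv2.imwrite('pics/w1c.png',cv2.resize(cv2.convertScaleAbs(c,alpha=2.5,beta=10),None,fx=6.5,fy=6.5,interpolation=cv2.INTER_CUBIC))
E
```

```text
(no output)
```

View pics/w1c.png

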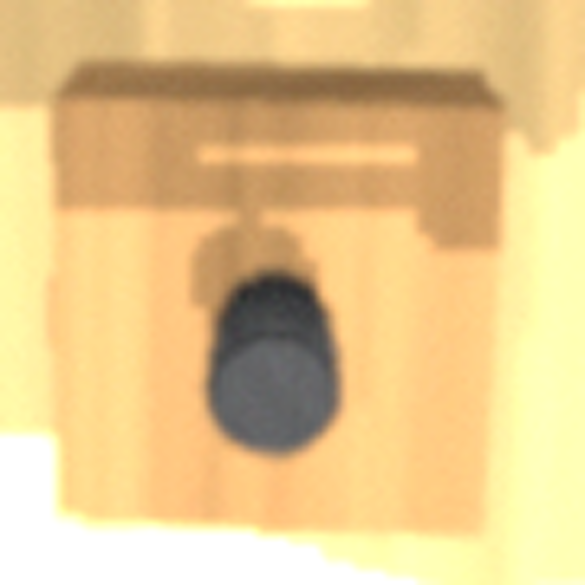

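```bash
python3 - <<'E'
from h import *
i=np.load('w1.npy',allow_pickle=True).item()
print(atz('wrist',311.7,199.5,.085,i))
# bolt ring in w1 seen ~ (337,0)
o=atz('top',414.05,259.45,.085);print(o)
E
```

```text
[ 0.46539094 -0.24908208  0.085     ]
[ 0.46586532 -0.25072961  0.085     ]
```

Wrist view: the pin head is at (311.7,199.5), between the fingers. It agrees with the fixed cameras within 2–3 mm, so I'll grasp it.

```bash
python3 - <<'E'
from h import *
def st(m):
    s=robot.get_state();print(m,round(s['time'],2),s['ee_pos'].round(4),s['force'].round(2),round(s['opening'],4));return s
st('0')
robot.move_linear([.4658,-.2495,.19],frame=down(0),velocity=.05);robot.pause(.15);st('a')
robot.gripper_to(.05)
print(robot.move_linear([.4658,-.2495,.071],velocity=.1,threshold=8));st('b')
robot.gripper_to(0.0);robot.pause(.2);st('grip')
robot.move_linear([.4658,-.2495,.2],velocity=.1);robot.pause(.2);st('lift')
i=robot.camera_info('wrist');f=robot.grab_frame('wrist');cv2.imwrite('pics/w2.png',f[:,:,::-1]);np.save('w2.npy',i,allow_pickle=True)
E
```

```text
0 1.59 [ 0.467  -0.2525  0.19  ] [-0.03  0.13  0.34] 0.0938
a 1.99 [ 0.4658 -0.2497  0.19  ] [ 0.04 -0.1  -0.05] 0.0938
False
b 4.16 [ 0.4661 -0.2497  0.0715] [-0.38  0.03 -0.28] 0.0496
grip 4.97 [ 0.4659 -0.2495  0.0711] [-0.02 -0.46  1.36] 0.0174
lift 6.61 [ 0.4657 -0.2494  0.1997] [-0.02  0.57  0.17] 0.0169
```

View pics/w2.png

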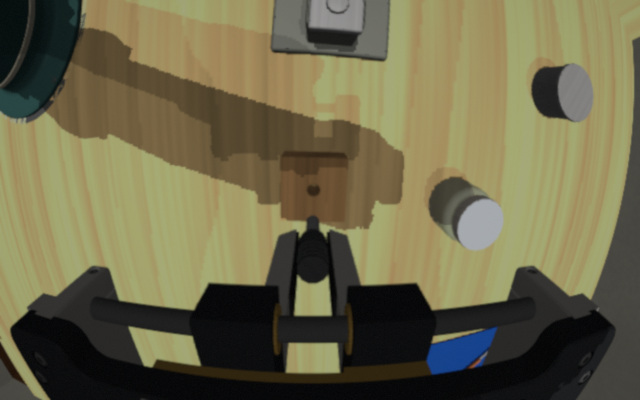

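The pin is held, with its foot near (313,218), and the rest's empty hole is at (314,190). Next I'll carry it over the press.

```bash
python3 - <<'E'
from h import *
robot.move_linear([.4658,-.2495,.33],velocity=.2)
robot.move_linear([.504,.199,.33],velocity=.2)
robot.move_linear([.504,.199,.265],velocity=.15)
robot.pause(.3)
s=robot.get_state();print(s['time'],s['ee_pos'],s['tool_rot'].round(4),s['force'],s['opening'])
i=robot.camera_info('wrist');f=robot.grab_frame('wrist');cv2.imwrite('pics/w3.png',f[:,:,::-1]);np.save('w3.npy',i,allow_pickle=True)
a=cv2.convertScaleAbs(f[:,:,::-1],alpha=2)
p=proj('wrist',[.504,.199,.112],i).round().astype(int);print(p)
cv2.imwrite('pics/w3c.png',cv2.resize(a[p[1]-40:p[1]+60,p[0]-50:p[0]+50],None,fx=6,fy=6,interpolation=cv2.INTER_CUBIC))
E
```

```text
10.7417 [0.50420791 0.19909019 0.2655811 ] [[ 1.e-04  1.e+00  9.e-04]
 [ 1.e+00 -1.e-04  2.e-04]
 [ 2.e-04  9.e-04 -1.e+00]] [-0.07472247  0.20023138 -0.69590623] 0.017926252334655654
[313 189]
```

View pics/w3.png

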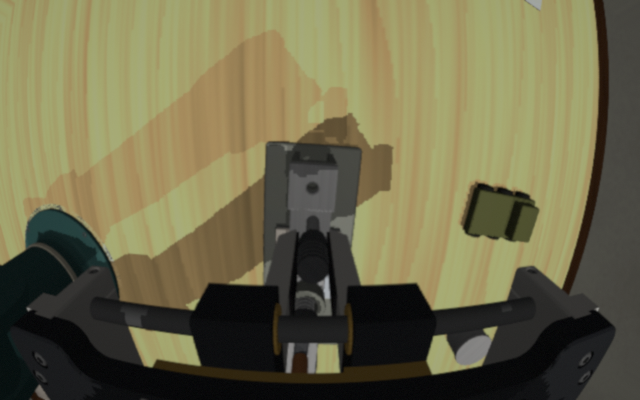

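View pics/w3c.png

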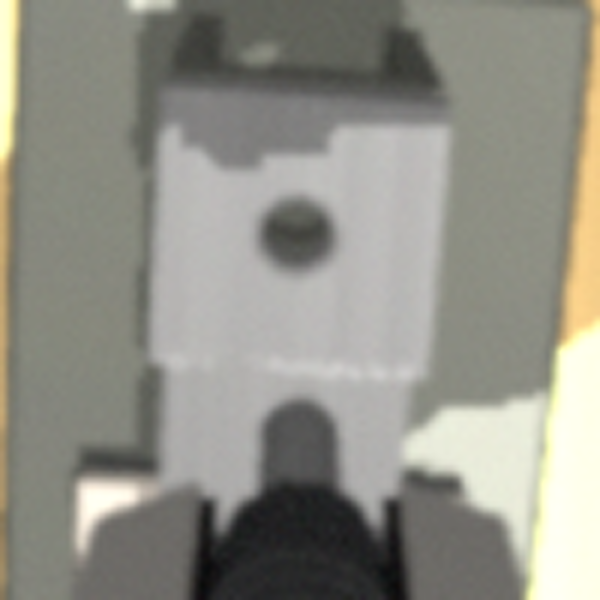

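```bash
python3 - <<'E'
from h import *
i=np.load('w3.npy',allow_pickle=True).item()
print(atz('wrist',312.1,187.6,.112,i))
e=np.array([.5042,.1991,.2656]); 
for dz,lab in [(-.066,'foot'),(-.026,'shoulder')]:
    p=proj('wrist',e+[0,0,dz],i);c=(p-[263,149]+.5)*6-.5
    print(lab,p,c, [((proj('wrist',e+[dx,dy,dz],i)-[263,149]+.5)*6-.5).round(1) for dx,dy in [(.005,0),(-.005,0),(0,.005),(0,.004),(0,-.005)]])
E
```

```text
[0.50296655 0.20103616 0.112     ]
foot [313.53681633 218.22962264] [305.72089795 417.87773585] [array([344.2, 417.9]), array([267.2, 417.9]), array([305.8, 381.5]), array([305.8, 388.8]), array([305.7, 453.7])]
shoulder [313.72284557 239.16362406] [306.8370734  543.48174435] [array([352.4, 543.4]), array([261.3, 543.4]), array([306.9, 501.6]), array([306.9, 510. ]), array([306.8, 584.6])]
```

```bash
python3 - <<'E'
from h import *
print(robot.move_linear([.5035,.2009,.185],velocity=.1,threshold=8))
robot.pause(.3)
s=robot.get_state();print(s['time'],s['ee_pos'],s['force'],s['opening'])
i=robot.camera_info('wrist');f=robot.grab_frame('wrist');cv2.imwrite('pics/w4.png',f[:,:,::-1]);np.save('w4.npy',i,allow_pickle=True)
g=robot.grab_frame('side');h=robot.grab_frame('top')
a=cv2.convertScaleAbs(f[:,:,::-1],alpha=2.5,beta=20)
cv2.imwrite('pics/w4c.png',cv2.resize(a[170:270,263:363],None,fx=6,fy=6,interpolation=cv2.INTER_CUBIC))
b=cv2.convertScaleAbs(g[:,:,::-1],alpha=2.5,beta=20)
cv2.imwrite('pics/s4c.png',cv2.resize(b[120:220,160:260],None,fx=6,fy=6,interpolation=cv2.INTER_CUBIC))
E
```

```text
False
12.0417 [0.50362711 0.20089691 0.18528032] [-0.14115245 -0.55327244 -1.13420305] 0.017448433528906706
```

View pics/w4c.png

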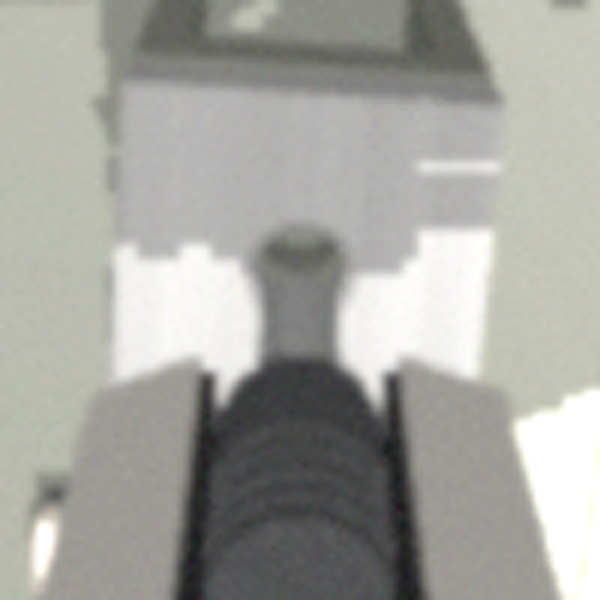

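View pics/s4c.png

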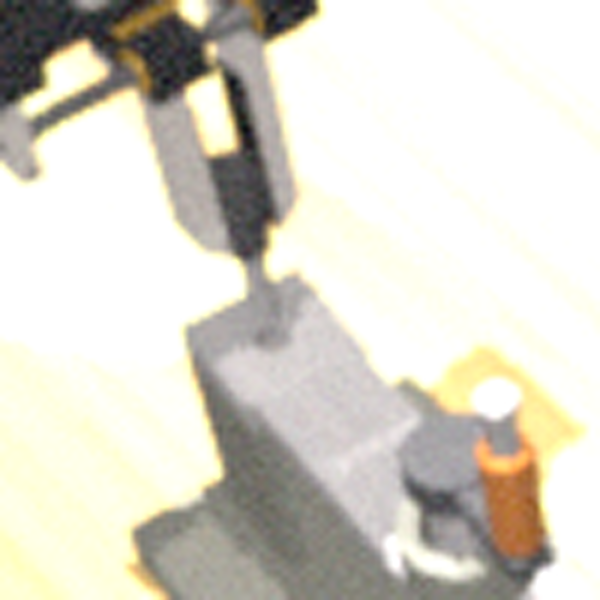

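```bash
python3 - <<'E'
from h import *
hit=robot.move_linear([.5035,.2009,.136],velocity=.03,threshold=6)
s=robot.get_state();print(hit,s['time'],s['ee_pos'],s['force'],s['opening'])
f=robot.grab_frame('wrist')
a=cv2.convertScaleAbs(f[:,:,::-1],alpha=2.5,beta=20)
cv2.imwrite('pics/w5c.png',cv2.resize(a[170:290,253:373],None,fx=5,fy=5,interpolation=cv2.INTER_CUBIC))
E
```

```text
True 13.625 [0.50348671 0.20092105 0.13802922] [-0.49226828 -1.38960239  8.19614219] 0.017592214082381593
```

View pics/w5c.png

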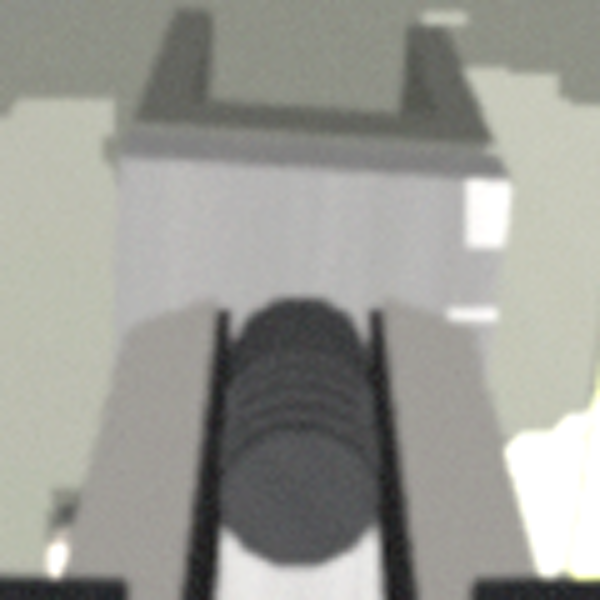

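The pin sits home: TCP z is 0.138 and it stopped on contact. I'll release it and go above the handle.

```bash
python3 - <<'E'
from h import *
robot.gripper_to(.05)
s=robot.get_state();print(s['time'],s['ee_pos'],s['force'],s['opening'])
robot.move_linear([.5035,.2009,.31],velocity=.2)
robot.move_linear([.4897,.0191,.31],velocity=.2)
robot.pause(.2)
s=robot.get_state();print(s['time'],s['ee_pos'])
i=robot.camera_info('wrist');f=robot.grab_frame('wrist');cv2.imwrite('pics/w6.png',f[:,:,::-1]);np.save('w6.npy',i,allow_pickle=True)
g=robot.grab_frame('side')
b=cv2.convertScaleAbs(g[:,:,::-1],alpha=2.2,beta=10)
cv2.imwrite('pics/s6c.png',cv2.resize(b[100:220,170:290],None,fx=5,fy=5,interpolation=cv2.INTER_CUBIC))
p=proj('wrist',[.4897,.0191,.242],i);print(p)
E
```

```text
14.3583 [0.50306391 0.20068557 0.13739976] [-0.30185549  0.37211353  0.0934335 ] 0.049720515517851394
16.6333 [0.48970296 0.01993522 0.30990977]
[313.73365276 218.36838884]
```

View pics/w6.png

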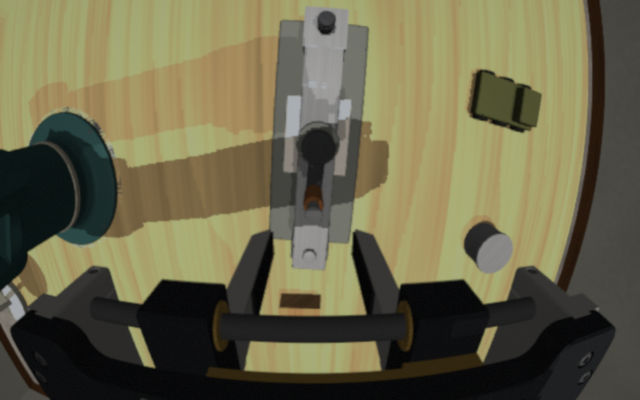

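View pics/s6c.png

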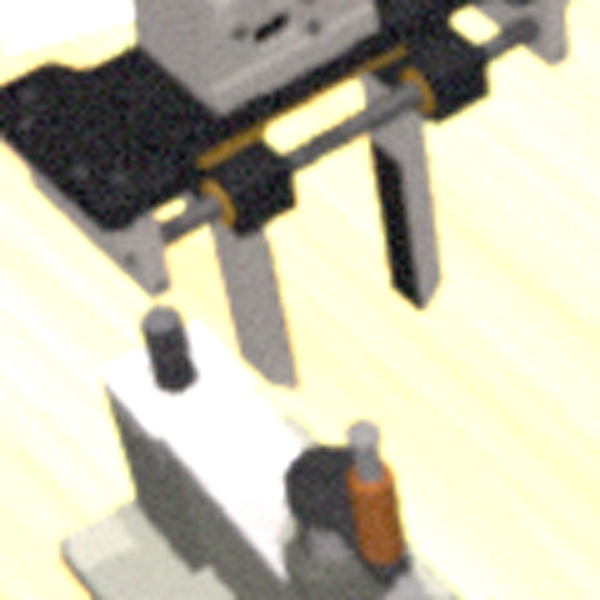

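The pin stands home in the bar. The cap of the crank post shows near (313,205), which I'll check in a crop.

```bash
python3 - <<'E'
import cv2
t=cv2.imread('pics/w6.png')
cv2.imwrite('pics/w6c.png',cv2.resize(cv2.convertScaleAbs(t[120:240,263:363],alpha=3,beta=20),None,fx=5,fy=5,interpolation=cv2.INTER_CUBIC))
E
```

```text
(no output)
```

View pics/w6c.png

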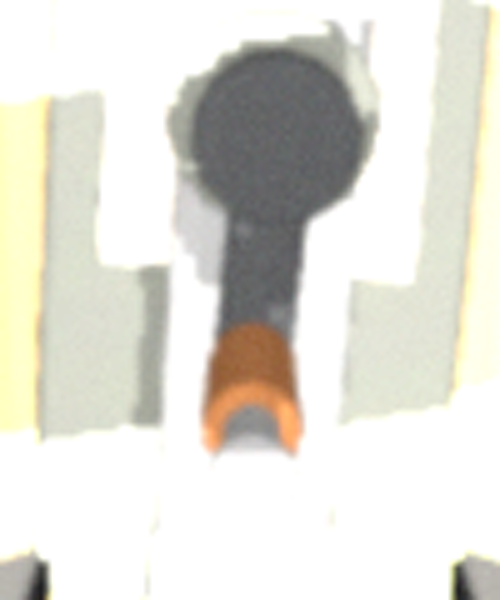

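```bash
python3 - <<'E'
from h import *
i=np.load('w6.npy',allow_pickle=True).item()
print(atz('wrist',318.4,146.6,.172,i),atz('wrist',318.4,146.6,.168,i))
def st(m):
    s=robot.get_state();print(m,round(s['time'],2),s['ee_pos'].round(4),s['force'].round(2),round(s['opening'],4));return s
print(robot.move_linear([.4897,.0191,.204],velocity=.12,threshold=6));st('down')
robot.gripper_to(0);robot.pause(.2);st('grip')
i=robot.camera_info('wrist');f=robot.grab_frame('wrist')
cv2.imwrite('pics/w7.png',f[:,:,::-1]);np.save('w7.npy',i,allow_pickle=True)
E
```

```text
[0.49420061 0.06693419 0.172     ] [0.49426797 0.06644626 0.168     ]
False
down 17.77 [0.4901 0.0191 0.2046] [-0.6  -0.02 -0.08] 0.05
grip 18.57 [0.4897 0.0191 0.204 ] [-0.2  -0.01  1.45] 0.0173
```

View pics/w7.png

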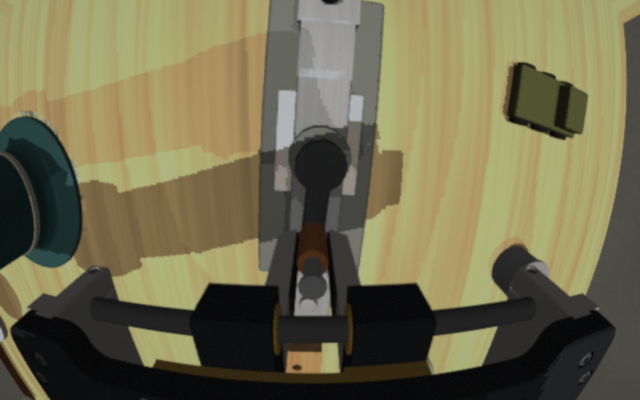

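The handle is gripped between the pads. I'll begin turning backward (anticlockwise) and watch the forces.

```bash
cat > turn.py <<'E'
from h import *
def step(C,r,a,z=.204,v=.06,th=25):
    p=[C[0]+r*np.cos(a),C[1]+r*np.sin(a),z]
    hit=robot.move_linear(p,velocity=v,frame=down(0),threshold=th)
    s=robot.get_state();e=s['ee_pos'];F=s['force']
    u=np.array([np.cos(a),np.sin(a)]);t=np.array([-u[1],u[0]])
    am=np.arctan2(e[1]-C[1],e[0]-C[0])
    print(f"{s['time']:.2f} a={np.degrees(a):.1f} meas={np.degrees(am):.1f} r={np.hypot(*(e[:2]-C))*1e3:.1f} Frad={F[:2]@u:.2f} Ftan={F[:2]@t:.2f} Fz={F[2]:.2f} op={s['opening']:.4f}",hit)
    return hit,F[:2]@u,F[:2]@t
E
python3 - <<'E'
from turn import *
C=np.array([.4945,.0647]);r=.0455
a0=np.arctan2(.0191-C[1],.4897-C[0])
for k in range(1,6): step(C,r,a0+np.radians(6*k))
E
```

```text
18.88 a=-90.0 meas=-89.5 r=45.8 Frad=3.70 Ftan=2.78 Fz=0.15 op=0.0177 False
19.12 a=-84.0 meas=-83.7 r=45.8 Frad=4.45 Ftan=1.77 Fz=0.55 op=0.0175 False
19.38 a=-78.0 meas=-77.7 r=45.7 Frad=5.73 Ftan=2.53 Fz=0.92 op=0.0173 False
19.62 a=-72.0 meas=-71.7 r=45.8 Frad=5.98 Ftan=2.57 Fz=0.88 op=0.0173 False
19.88 a=-66.0 meas=-65.8 r=45.8 Frad=5.08 Ftan=1.66 Fz=-0.83 op=0.0178 False
```

```bash
python3 - <<'E'
from turn import *
C=np.array([.4945,.0647]);r=.0455
a=-66.
for k in range(4):
    a+=8; h,fr,ft=step(C,r,np.radians(a))
    if h or ft<-8: break
f=robot.grab_frame('wrist');g=robot.grab_frame('side')
o=np.hstack([cv2.resize(f[100:340,200:440],(400,400)),cv2.resize(g[120:240,170:290],(400,400))])
cv2.imwrite('pics/m8.png',cv2.convertScaleAbs(o[:,:,::-1],alpha=2))
E
```

```text
20.13 a=-58.0 meas=-57.5 r=45.7 Frad=6.42 Ftan=2.32 Fz=-0.32 op=0.0174 False
20.39 a=-50.0 meas=-49.5 r=45.7 Frad=6.13 Ftan=1.07 Fz=-0.26 op=0.0175 False
20.65 a=-42.0 meas=-41.2 r=45.7 Frad=6.69 Ftan=2.82 Fz=-0.86 op=0.0173 False
20.91 a=-34.0 meas=-33.2 r=45.6 Frad=6.12 Ftan=1.75 Fz=0.40 op=0.0173 False
```

View pics/m8.png

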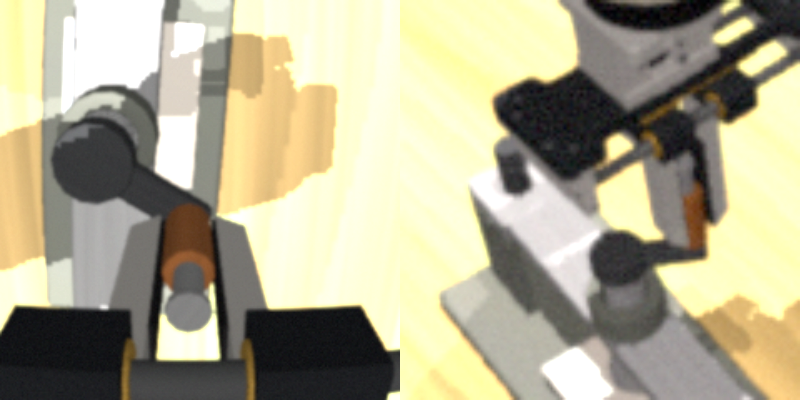

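The crank follows: it now points to +x/−y and the sleeve stays between the pads. I'll continue to the hard stop.

```bash
python3 - <<'E'
from turn import *
C=np.array([.4945,.0647]);r=.0455
a=-34.
for k in range(14):
    a+=6; h,fr,ft=step(C,r,np.radians(a),v=.05)
    if h or ft<-6: break
f=robot.grab_frame('wrist');g=robot.grab_frame('side')
o=np.hstack([cv2.resize(f[100:340,200:440],(400,400)),cv2.resize(g[120:240,170:290],(400,400))])
cv2.imwrite('pics/m9.png',cv2.convertScaleAbs(o[:,:,::-1],alpha=2))
E
```

```text
21.26 a=-28.0 meas=-27.1 r=45.6 Frad=5.18 Ftan=1.95 Fz=-0.55 op=0.0173 False
21.51 a=-22.0 meas=-20.9 r=45.5 Frad=4.99 Ftan=2.00 Fz=0.01 op=0.0171 False
21.76 a=-16.0 meas=-15.0 r=45.5 Frad=4.73 Ftan=1.73 Fz=-0.11 op=0.0175 False
22.01 a=-10.0 meas=-9.2 r=45.4 Frad=3.98 Ftan=1.16 Fz=-0.70 op=0.0172 False
22.26 a=-4.0 meas=-3.3 r=45.4 Frad=2.38 Ftan=1.63 Fz=-0.20 op=0.0175 False
22.51 a=2.0 meas=2.7 r=45.3 Frad=0.28 Ftan=0.78 Fz=-0.94 op=0.0178 False
22.76 a=8.0 meas=8.6 r=45.3 Frad=-1.54 Ftan=1.55 Fz=-0.60 op=0.0175 False
23.01 a=14.0 meas=12.5 r=45.2 Frad=-1.78 Ftan=-8.28 Fz=-0.22 op=0.0177 False
```

View pics/m9.png

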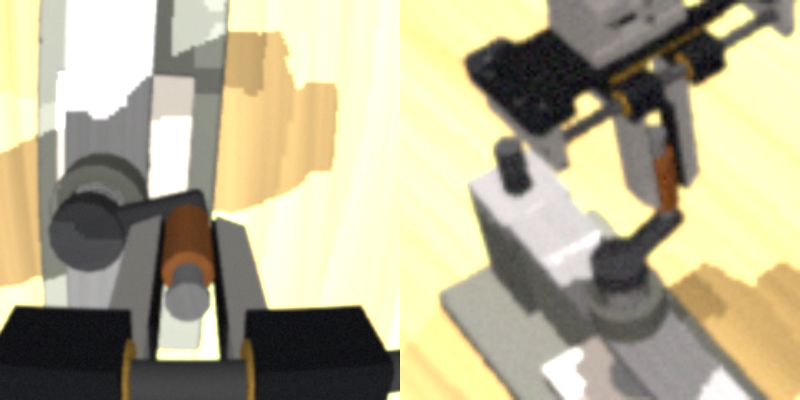

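```bash
python3 - <<'E'
from h import *
i=robot.camera_info('wrist');e=robot.get_state()['ee_pos'];print(e)
for z in (.242,.235,.228): print(z,proj('wrist',[e[0],e[1],z],i))
E
```

```text
[0.53863493 0.07450708 0.20386656]
0.242 [314.10747505 294.24433991]
0.235 [314.0606192  286.30185383]
0.228 [314.01677538 278.94290587]
```

The cap has moved about 9 px in the wrist frame, which is roughly 7 mm, so the screw has dropped. The hard stop was at about 12.5°. Now I'll wind forward about 6.45 rad (clockwise).

```bash
python3 - <<'E'
from turn import *
C=np.array([.4945,.0647]);r=.0455
a=12.
for k in range(18):
    a-=10; h,fr,ft=step(C,r,np.radians(a),v=.06)
    if h or abs(fr)>18 or abs(ft)>12: break
f=robot.grab_frame('wrist');g=robot.grab_frame('side')
o=np.hstack([cv2.resize(f[100:340,200:440],(400,400)),cv2.resize(g[120:240,170:290],(400,400))])
cv2.imwrite('pics/m10.png',cv2.convertScaleAbs(o[:,:,::-1],alpha=2))
E
```

```text
23.42 a=2.0 meas=1.5 r=45.4 Frad=-1.44 Ftan=-2.06 Fz=-0.51 op=0.0174 False
23.70 a=-8.0 meas=-8.7 r=45.5 Frad=-0.38 Ftan=-1.38 Fz=-0.31 op=0.0172 False
23.98 a=-18.0 meas=-18.6 r=45.6 Frad=0.60 Ftan=-0.42 Fz=-0.22 op=0.0176 False
24.27 a=-28.0 meas=-28.4 r=45.7 Frad=2.09 Ftan=-1.00 Fz=-0.03 op=0.0171 False
24.55 a=-38.0 meas=-38.2 r=45.7 Frad=4.29 Ftan=-2.29 Fz=0.72 op=0.0177 False
24.83 a=-48.0 meas=-48.0 r=45.7 Frad=5.75 Ftan=-0.83 Fz=-0.56 op=0.0174 False
25.12 a=-58.0 meas=-58.1 r=45.7 Frad=6.21 Ftan=-2.22 Fz=-0.24 op=0.0175 False
25.40 a=-68.0 meas=-68.2 r=45.8 Frad=6.27 Ftan=-1.57 Fz=-0.26 op=0.0178 False
25.68 a=-78.0 meas=-78.4 r=45.7 Frad=6.52 Ftan=-0.09 Fz=-0.30 op=0.0170 False
25.97 a=-88.0 meas=-88.6 r=45.7 Frad=5.86 Ftan=-1.84 Fz=0.11 op=0.0175 False
26.25 a=-98.0 meas=-98.8 r=45.6 Frad=6.36 Ftan=-2.10 Fz=-0.70 op=0.0174 False
26.53 a=-108.0 meas=-108.9 r=45.5 Frad=6.09 Ftan=-1.45 Fz=-0.23 op=0.0175 False
26.82 a=-118.0 meas=-118.4 r=45.4 Frad=3.67 Ftan=-1.31 Fz=0.30 op=0.0173 False
27.10 a=-128.0 meas=-128.3 r=45.4 Frad=3.06 Ftan=-0.59 Fz=0.36 op=0.0175 False
27.38 a=-138.0 meas=-138.5 r=45.2 Frad=1.56 Ftan=-1.04 Fz=0.25 op=0.0177 False
27.67 a=-148.0 meas=-148.6 r=45.2 Frad=-1.52 Ftan=-1.28 Fz=-0.36 op=0.0175 False
27.95 a=-158.0 meas=-158.6 r=45.1 Frad=-4.10 Ftan=-1.77 Fz=-0.26 op=0.0173 False
28.23 a=-168.0 meas=-168.4 r=45.0 Frad=-5.01 Ftan=-1.05 Fz=0.61 op=0.0175 False
```

View pics/m10.png

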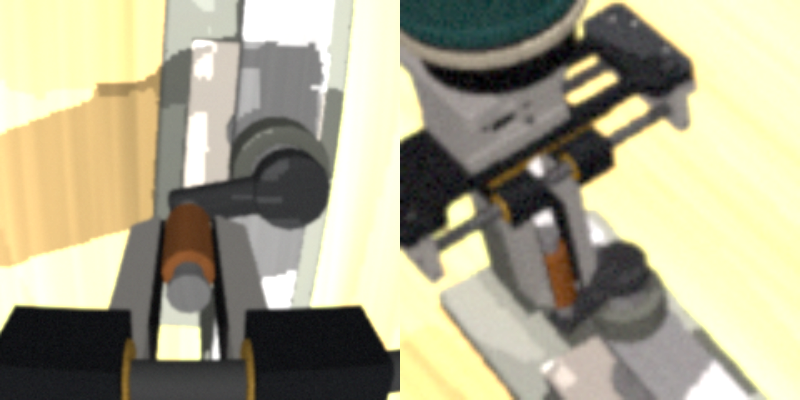

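Half a turn is done: the crank points to −x and the sleeve is still gripped. I'll do the rest.

```bash
python3 - <<'E'
from turn import *
C=np.array([.4945,.0647]);r=.0452
a=-168.
for k in range(19):
    a-=10; a=max(a,-357.); h,fr,ft=step(C,r,np.radians(a),v=.06)
    if h or abs(fr)>20 or abs(ft)>12: break
robot.pause(.5)
s=robot.get_state();print(s['time'],s['ee_pos'],s['force'],s['opening'],abs(s['joint_vel']).max())
i=robot.camera_info('wrist')
for z in (.242,.235,.228): print(z,proj('wrist',[s['ee_pos'][0],s['ee_pos'][1],z],i))
f=robot.grab_frame('wrist');g=robot.grab_frame('side')
o=np.hstack([cv2.resize(f[100:340,200:440],(400,400)),cv2.resize(g[120:240,170:290],(400,400))])
cv2.imwrite('pics/m11.png',cv2.convertScaleAbs(o[:,:,::-1],alpha=2))
cv2.imwrite('pics/s11.png',g[:,:,::-1])
E
```

```text
28.62 a=-178.0 meas=-178.5 r=44.8 Frad=-4.51 Ftan=-1.43 Fz=-0.75 op=0.0171 False
28.90 a=-188.0 meas=171.4 r=44.7 Frad=-6.38 Ftan=-1.32 Fz=-0.84 op=0.0172 False
29.18 a=-198.0 meas=161.5 r=44.6 Frad=-7.12 Ftan=-1.17 Fz=-0.58 op=0.0178 False
29.47 a=-208.0 meas=151.6 r=44.5 Frad=-7.71 Ftan=-1.71 Fz=-0.71 op=0.0175 False
29.75 a=-218.0 meas=141.8 r=44.4 Frad=-7.00 Ftan=-1.39 Fz=-0.25 op=0.0172 False
30.03 a=-228.0 meas=131.9 r=44.4 Frad=-7.86 Ftan=-1.08 Fz=-0.27 op=0.0174 False
30.32 a=-238.0 meas=122.1 r=44.3 Frad=-7.86 Ftan=-1.76 Fz=-0.55 op=0.0176 False
30.60 a=-248.0 meas=112.2 r=44.3 Frad=-6.91 Ftan=-1.49 Fz=-0.28 op=0.0172 False
30.88 a=-258.0 meas=102.2 r=44.3 Frad=-5.87 Ftan=-1.31 Fz=-0.47 op=0.0174 False
31.17 a=-268.0 meas=92.2 r=44.3 Frad=-5.95 Ftan=-0.62 Fz=-0.35 op=0.0174 False
31.45 a=-278.0 meas=82.2 r=44.4 Frad=-7.03 Ftan=-1.24 Fz=-0.18 op=0.0174 False
31.73 a=-288.0 meas=72.3 r=44.5 Frad=-5.42 Ftan=-1.10 Fz=-0.67 op=0.0174 False
32.02 a=-298.0 meas=62.4 r=44.6 Frad=-5.22 Ftan=-0.59 Fz=-0.22 op=0.0173 False
32.30 a=-308.0 meas=52.5 r=44.7 Frad=-5.64 Ftan=-1.89 Fz=-0.49 op=0.0178 False
32.58 a=-318.0 meas=42.5 r=44.9 Frad=-5.54 Ftan=-1.32 Fz=0.44 op=0.0172 False
32.87 a=-328.0 meas=32.4 r=45.0 Frad=-4.25 Ftan=-0.72 Fz=-0.35 op=0.0174 False
33.15 a=-338.0 meas=22.1 r=45.1 Frad=-4.64 Ftan=-1.03 Fz=-0.97 op=0.0176 False
33.43 a=-348.0 meas=11.5 r=45.3 Frad=-2.71 Ftan=-0.59 Fz=0.75 op=0.0174 False
33.70 a=-357.0 meas=2.3 r=45.4 Frad=-1.09 Ftan=-0.43 Fz=-0.20 op=0.0171 False
34.2 [0.53974405 0.06713819 0.20405206] [ 0.52185309 -1.20013532 -0.34815427] 0.017192444348879975 0.0035320521056150154
0.242 [314.15561529 293.87907929]
0.235 [314.09874835 285.97719173]
0.228 [314.04566626 278.65642132]
```

View pics/m11.png

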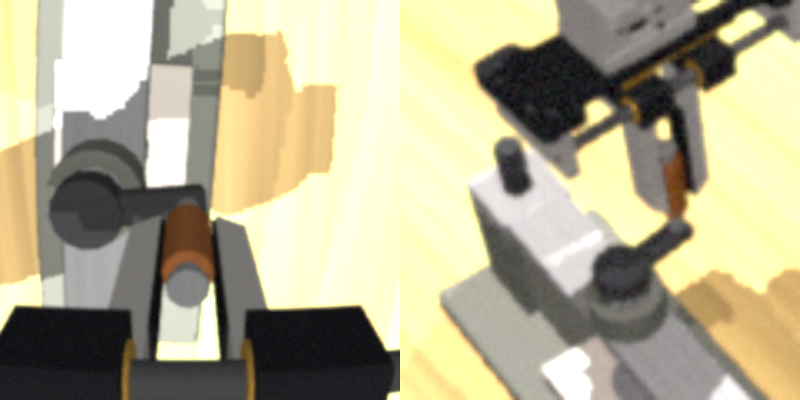

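View pics/s11.png

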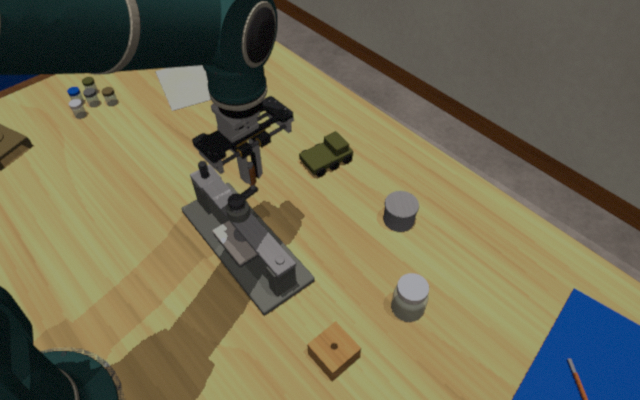

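The crank has made one full turn past the stop and sits about 7 mm lower again. The pin is home and the bystanders have not moved: the jar is at (410,297), the tin at (400,210) and the vehicle at (327,153). I'm handing in.

```bash
python3 -c "
from rig import robot
robot.sign_off()"
```

```text
the job is handed in; nothing more can be done
```

I put the lock pin home, turned the screw back until it dropped, wound it forward one full turn, and handed in still gripping the handle. Sign-off gives no verdict, so these are my own checks:

- **Pin:** it went in first try and stopped on contact with the gripper at z = 0.138 m, exactly 26 mm above the bar face. It was still standing upright in the bar in the last picture.
- **Screw drop:** I turned the crank backward about 1.9 rad to the hard stop. The post's cap had moved about 9 px in the wrist view, roughly the 7 mm expected. The drop was read from pictures only, since the joint values can't be read directly.
- **Forward turn:** I wound about 6.4 rad forward from the stop, which puts the screw at about 6.1 (allowed range 5.4 to 6.9). The wrist view shows it roughly 7 mm lower again. During the turn the radial force was up to 8 N, because my circle was slightly off centre; the turning force stayed at 1 to 2 N.
- **At hand-in:** the handle was held with the gripper's fixed force (30 N nominal, not measured), the arm was at rest and the time was about 34 s of 67 s. The jar, tin and model vehicle were at the same pixels as at the start.

No check failed. The fixed cameras disagreed by about 2 mm in x; I used the wrist camera together with them to line up the pin.

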